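# Hold the jigger over the open shaker, ready to be filled

## Robot

A 6-joint arm with a two-finger parallel gripper is mounted at the origin on the work surface. World frame = base frame: x ahead of the robot, y to its left, z up, the work surface at z = 0. Lengths are in m, angles in rad, forces in N, time in s.
With the tool pointing down it reaches from about 0.25 to 0.775 m from the base axis. Payload 4 kg.
Tool frame: the origin (TCP) lies between the finger pads, 19 mm behind the fingertips; this is the grasp point; z points along the fingers, y is the direction in which the jaws open and shut (so a half turn about z gives the same grasp; the last joint's range is limited). The gripper opens to 94 mm and grips with 3 to 60 N. Pads are 16 mm wide; open, the fingers measure 119 mm over their backs; the gripper's body (75 mm by 177 mm) begins 78 mm behind the grasp point.
Start: joints at [-1.226, 0.087, 1.371, -0, 1.684, -0.103], TCP at [0.238, -0.496, 0.224] pointing down, gripper open.
Joint ranges: [-3.1, 3.1], [-0.76, 2.03], [0.27, 2.55], [-1.08, 4.22], [0.17, 2.65], [-2.57, 2.57]. Speed limits (rad/s): [2.79, 2.79, 3.14, 3.14, 3.14, 3.14].

## Interface

Orientations are given as [roll, pitch, yaw] about the fixed x, y, z axes, in that order (R = Rz(yaw) Ry(pitch) Rx(roll)).
In Python, from bench import * gives the robot as it stands.
- The arm moves only by the tool step_arm, never from a script. Its argument "increments" is text: rows parted by semicolons, each of 6 numbers parted by spaces: the shift along the tool's x, y, z in cm, then the turn, a rotation vector about the tool's x, y, z in rad. A call has 1 to 5 rows; each row shifts and turns the commanded pose from where the row before left it, along the tool's axes as they then stand; what a row does not reach is not made up. A row lasts 1/10 s, in which the tool goes at most 50 mm and 8.59 degrees, less where a joint would pass 70% of its speed; a pose out of reach is approached as far as the arm can. A call is refused whole if a number of a shift passes 5 or a number of a turn 0.15, either way. A call with a gripper value outside its range is refused whole. "claw" is the gripper's target within -1 to 1 (shut at 1, half-way at 0, fully open at -1), set as the call begins (left out, the last holds). The fingers move at their own pace and stop on an object; the grip force is fixed at half the most. Time passes only in rows, so rows that do not move let the fingers close. It gives the time, the measured TCP pose, the force and the opening at its end, in the units of the state.
- get_obs(): the state, without advancing time (a new reading comes with each control period).
- snapshot(name): name is "scene" or "top" or "wrist"; returns the picture (420x560x3 uint8, red, green, blue); there is no depth.
- calibration(name): a dict with "camera_matrix" (3x3 intrinsics, pixels), "k1" (the pictures are not rectified: a ray, as slopes to the right and down, at radius r is drawn at 1 + k1 r^2 times it, then the intrinsics apply), "eye" and "orientation" of the camera in the world; the wrist camera has in their place "tool_from_camera" (4x4, takes a point from camera to tool coordinates, whose origin is the TCP and whose axes are the flange's). Camera axes: x right, y up, looking along -z (the intrinsics and any distortion apply to the point x, -y, -z); pixel columns grow to the right and rows downward; lengths in m; the calibration is good to about 2 mm. A picture is of the moment at which its call begins: read the wrist's pose just before it. calibration takes no time and is no camera call.
- close_job(): hands the job in, once; it reports no verdict.
The state is a dict: "time": time; "joint_positions": joint angles; "qvel": joint speeds; "joint_torque": joint torques, N m; "tool_pos": TCP position; "ee_rot": TCP orientation; "wrist_force": force on the tool from outside, world axes, zero at the start; "wrist_torque": the same for the moment, N m; "width": finger opening in m.
Only numpy, scipy, OpenCV 4.12 (cv2) and the standard library are available. Lean on these libraries where they do the work, as an engineer would, in place of code of your own. Each camera call takes 0.05 s, during which the arm holds its last target. There are 200 camera calls.

## Task

Pull the drawer of the small walnut cabinet all the way out to its stop, and take the black jigger out of it by its handle. Carry it up and over, clear of the things on the smoked-glass tray, and stop with it hovering level, big cup up, centred over the mouth of the open steel shaker and about 15 mm above its rim, touching neither the shaker nor anything else. Finish while still holding it there, so that I can fill it and any spill drops into the shaker; leave the drawer out and the glass door shut, and do not bump or shift the shaker, the glasses, the decanter, the muddler or the shaker's top.

Things in the scene. Friction and masses are not known exactly. Their poses are not given: they have to be found in the camera images.
- cabinet_front (a point): middle of the top front edge of the walnut cabinet, 240 mm above the deck; the cabinet is fixed, 260 mm deep, 320 mm wide (y) and 240 mm high and lies to the +x of this point, its front looking along -x, roughly towards the robot. A drawer fills the upper 95 mm of the front, a brass-framed glass door the rest
- drawer (a joint): travel of the drawer in m: 0 shut, grows as it is pulled out along the cabinet's -x, up to 0.165 at its stop; starts shut or up to 15 mm ajar; about 2 N of friction, no latch, stays where it is left
- drawer_handle (a point): middle of the drawer's brass bar handle: a level bar 11 mm thick and 120 mm long along the cabinet's y, its centre line 35 mm in front of the drawer front and 38 mm below the cabinet's top; the bar's two stand-offs are 51 mm either side of its middle. It moves with the drawer
- drawer_floor (a point): centre of the drawer's inner floor, 97 mm below the cabinet's top. Inside, the drawer is 215 mm deep (x) and 278 mm wide (y); its sides and back stand 60 mm above this floor, its front 82 mm above it. A 30 mm high divider runs front to back 97 mm to the +y side of the middle with a steel bar spoon fixed beyond it; the jigger stands in the wide part
- jigger: black plastic hourglass jigger, 72 mm tall, standing big cup up on the drawer's floor, hidden until the drawer is out; origin at the centre of its underside, z up its axis. Foot 36 mm across, waist 20, mouth 44. A straight 12 x 12 mm handle leaves the waist, level along its own -x (towards the drawer front, within 30 degrees), and ends 85 mm from the axis. 40 to 85 g, weight near the axis
- jigger_grip (a point): the place to pinch the jigger's handle: the middle of the 12 mm bar, 55 mm from the jigger's axis towards its -x, 34 mm above its underside; x runs along the handle (towards the cup), y across it
- shaker: stainless steel cocktail shaker body, open at the top, loose, standing upright on the tray, 145 mm high, 62 mm across the foot, 88 mm across the rim (82 mm inside), 0.24 kg; origin at the centre of its underside
- shaker_rim (a point): centre of the shaker's mouth, at the height of its rim; 155 mm above the deck
- tray: smoked-glass tray, 310 mm (x) by 290 mm (y), fixed, 10 mm thick, brass gallery to 22 mm above the deck; origin at the centre of its underside. Shaker, tumblers and decanter stand on it in any order, axes over 120 mm apart. Fixed around it: 212 mm high bottle rack behind (x over 0.8), 138 mm bitters bottles at (0.70, -0.50) and (0.70, -0.58), ice bucket, 195 mm, far left (y over 0.44)
- tumbler_a: clear rocks tumbler, loose, 82 mm across, 88 mm high; origin at the centre of its underside
- tumbler_b: second clear rocks tumbler, the same
- decanter: amber glass decanter with a walnut stopper, loose, 76 mm across, 190 mm high, the tallest thing on the tray; origin at the centre of its underside
- muddler: walnut muddler lying on the tray's far side, loose, along its own y, 200 mm long, 30 mm thick; origin at its middle, on its underside
- shaker_top: the shaker's steel strainer top, loose, 86 mm across and 75 mm high, set aside on a cork coaster 5 mm thick; origin at the centre of its underside
- glass_door (a joint): angle in rad of the glass door below the drawer: 0 shut, held by a magnetic catch; leave it shut
Mind the look-alikes: they are no part of the job. Leave any blue, pink or yellow look-alike of the shaker alone.

How it is judged:
On the way, in this order (a step that is already met when the one before it is completed fails the run):
1. the drawer is pulled out to its stop (value of joint drawer above 0.157 m), for 0.2 s.
2. the jigger is lifted up out of the drawer by the gripper (height (world z) of jigger above 0.205 m and contact force between jigger and the fingers above 1 N), for 0.1 s.
At the end, for the whole second after the job is handed in: Still held by its handle (TCP within 45 mm of jigger_grip): level within 8 degrees, underside 5 to 30 mm above the rim, axis within 14 mm of its centre, touching nothing but the gripper; shaker upright, untouched, within 20 mm of its start; drawer out 0.14 m or more; glass door shut (horizontal distance between jigger and shaker_rim below 0.014 m and z of jigger in the frame of shaker_rim between 0.005 and 0.03 m and angle between jigger's own z axis and vertical below 0.14 rad and contact force between jigger and the fingers above 1 N and distance between the grasp point and jigger_grip below 0.045 m and contact force between each of jigger, the arm, the fingers and shaker below 0.1 N and contact force between jigger and decanter below 0.1 N and linear speed of jigger below 0.02 m/s and angle between shaker's own z axis and vertical below 0.1 rad and distance of shaker from where it was at the start of the episode below 0.02 m and value of joint drawer above 0.14 m and value of joint glass_door below 0.1 rad); the arm keeps its last pose, push and grip.
It fails at once if the jigger or the robot bumps the shaker (more than 2 N), or the shaker is shifted by more than 20 mm or tipped (contact force between any of jigger, the arm, the fingers and shaker above 2 N or distance of shaker from where it was at the start of the episode above 0.02 m or angle between shaker's own z axis and vertical above 0.2 rad).
It fails at once if a tumbler, the decanter, the muddler or the shaker's top is shifted by more than 20 mm or knocked over (distance of any of tumbler_a, tumbler_b, decanter, muddler, shaker_top from where it was at the start of the episode above 0.02 m or angle between any of tumbler_a, tumbler_b, decanter's own z axis and vertical above 0.3 rad).
It fails at once if the glass door is pulled open (value of joint glass_door above 0.1 rad).
It also fails if it takes over 64 s, if anything falls off the work surface, if the arm or the gripper's body presses on something with over 40 N, if the wrist force passes 120 N, or if a joint passes its speed limit or range.

## Working session

There is one attempt and no reset: what is moved stays moved. The work goes in short steps, Python scripts to look and compute and a tool call to move; the robot and the scene stay as the last step left them, time stands still between calls to the robot, and variables do not carry over. Pictures are saved under pics/ and viewed, about 8 in all and at most 12, crops included, and the job is handed in when it is done.

Besides the shell and the picture viewer there is one more tool, called after "Emit:" in YAML: its name, and indented under it one key for each argument. step_arm: Moves the arm, as the interface text tells. Its arguments: {"type":"object","properties":{"increments":{"type":"string"},"claw":{"type":"number"}},"required":["increments"]}

```bash
ls; mkdir -p pics; python3 - <<'E'
from bench import *
import cv2
o=get_obs(); print(o)
for n in ("scene","top"):
    im=snapshot(n); cv2.imwrite(f"pics/{n}0.png",im[:,:,::-1]); print(n,calibration(n))
print(calibration("wrist"))
E
```

```text
pics
{'time': 0.0, 'joint_positions': array([-1.22610057e+00,  8.79263110e-02,  1.37221651e+00, -4.98242193e-05,
        1.68356693e+00, -1.03111504e-01]), 'qvel': array([ 1.03592121e-03, -2.55512337e-05, -3.87217111e-04,  2.23087373e-03,
        1.33696920e-03,  7.57235029e-04]), 'joint_torque': array([-6.09032140e-04, -3.40177524e+01, -3.02426398e+01,  7.18090148e-02,
        3.32228048e-02, -1.90115384e-04]), 'tool_pos': array([ 0.23795328, -0.49531745,  0.22313894]), 'ee_rot': array([-3.13948170e+00, -1.68653911e-04,  4.47801530e-01]), 'wrist_force': array([-0.45074433, -0.11673132,  0.19912376]), 'wrist_torque': array([0.00609356, 0.0147773 , 0.00539888]), 'width': 0.09399505243326875}
scene {'camera_matrix': array([[406.09126142,   0.        , 277.58613815],
       [  0.        , 406.09126142, 206.35923476],
       [  0.        ,   0.        ,   1.        ]]), 'k1': 0.019248784705987333, 'eye': array([ 1.50065261, -0.23510985,  0.91311077]), 'orientation': array([ 0.9230818 , -0.01975413,  1.46453476])}
top {'camera_matrix': array([[403.24265785,   0.        , 276.71075781],
       [  0.        , 403.24265785, 208.55378191],
       [  0.        ,   0.        ,   1.        ]]), 'k1': -0.10196268542379744, 'eye': array([ 0.25830989, -0.11792269,  1.40054819]), 'orientation': array([ 0.1839552 , -0.01356892, -1.56440778])}
{'camera_matrix': array([[298.6436503 ,   0.        , 281.7800094 ],
       [  0.        , 298.6436503 , 212.18549998],
       [  0.        ,   0.        ,   1.        ]]), 'k1': -0.03095682460654323, 'tool_from_camera': array([[-8.95361335e-04,  9.58243367e-01,  2.85952529e-01,
         8.41942486e-02],
       [ 9.99999595e-01,  8.31345948e-04,  3.45264417e-04,
         5.76923181e-04],
       [ 9.31218608e-05,  2.85952722e-01, -9.58243723e-01,
        -1.59339579e-01],
       [ 0.00000000e+00,  0.00000000e+00,  0.00000000e+00,
         1.00000000e+00]])}
```

View pics/scene0.png

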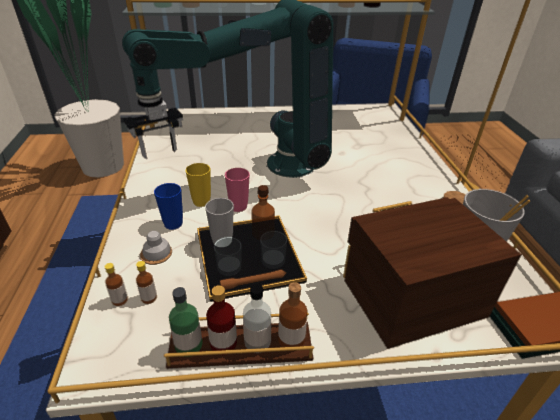

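View pics/top0.png

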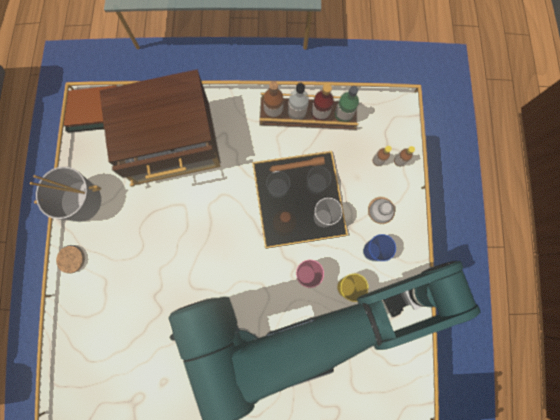

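```bash
cat > h.py <<'E'
import numpy as np, cv2
from scipy.spatial.transform import Rotation as R
from bench import *
def cam(n,obs=None):
    c=calibration(n)
    if n=="wrist":
        T=np.eye(4);T[:3,:3]=R.from_euler('xyz',obs["ee_rot"]).as_matrix();T[:3,3]=obs["tool_pos"]
        M=T@c["tool_from_camera"]
    else:
        M=np.eye(4);M[:3,:3]=R.from_euler('xyz',c["orientation"]).as_matrix();M[:3,3]=c["eye"]
    return c["camera_matrix"],c["k1"],M
def ray(n,uv,obs=None):
    K,k,M=cam(n,obs)
    p=cv2.undistortPoints(np.array([[uv]],float),K,np.array([k,0,0,0]))[0,0]
    return M[:3,3],M[:3,:3]@np.array([p[0],-p[1],-1])
def atz(n,uv,z,obs=None):
    e,d=ray(n,uv,obs); return e+d*(z-e[2])/d[2]
def proj(n,P,obs=None):
    K,k,M=cam(n,obs); q=(np.array(P)-M[:3,3])@M[:3,:3]
    s=np.array([q[0],-q[1]])/-q[2]; s=s*(1+k*(s@s)); return K[:2,:2]@s+K[:2,2]
E
python3 - <<'E'
from h import *
im=cv2.imread("pics/top0.png")[60:260,90:400]
cv2.imwrite("pics/topc.png",cv2.resize(im,None,fx=2.5,fy=2.5,interpolation=cv2.INTER_CUBIC))
im=cv2.imread("pics/scene0.png")[170:310,140:440]
cv2.imwrite("pics/scenec.png",cv2.resize(im,None,fx=2.6,fy=2.6,interpolation=cv2.INTER_CUBIC))
E
```

```text
(no output)
```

View pics/topc.png

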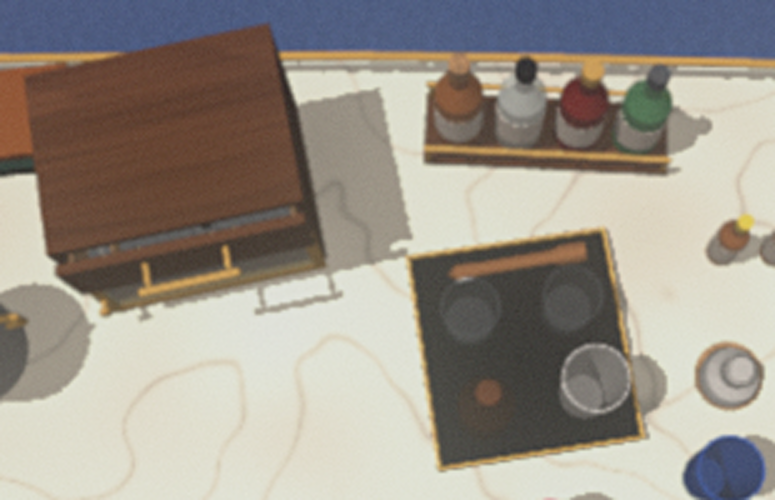

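View pics/scenec.png

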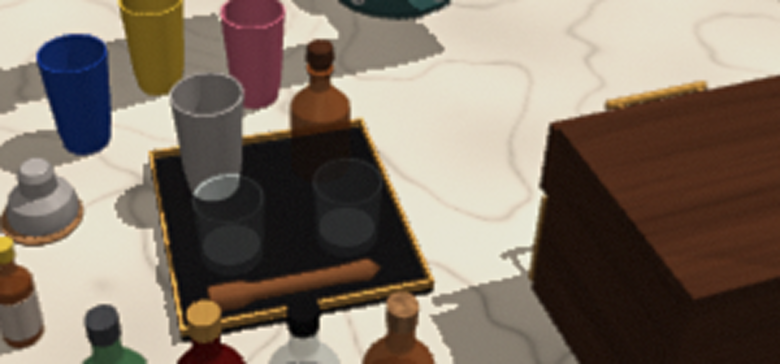

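```bash
python3 - <<'E'
from h import *
t=lambda u,v,z:atz("top",(90+u/2.5,60+v/2.5),z).round(4)
s=lambda u,v,z:atz("scene",(140+u/2.6,170+v/2.6),z).round(4)
print("cab",[t(*p,.24) for p in((50,253),(303,205),(27,78),(268,25))])
a,b=t(140,290,.2075),t(238,272,.2075);print("hnd",a,b,(a+b)/2,np.linalg.norm(a-b),np.degrees(np.arctan2(*(a-b)[[0,1]])))
print("scene hnd (top surf)",s(608,104,.2075),s(706,86,.2075))
print("cab scene",s(555,123,.24),s(695,297,.24))
print("shaker",t(595.5,378,.155), "scene",s(207.5,96,.155), "L/R",t(561,378,.155),t(630,378,.155))
print("decanter stopper",t(487,392,.19),s(320,46,.195))
print("tumb",t(470,300,.05),t(571,297,.05),"tray",[t(*p,.022) for p in((410,257),(605,231),(645,437),(440,468))])
print("blue",t(728,470,.15),"top",t(742,370,.08))
E
```

```text
cab [array([0.6161, 0.3748, 0.24  ]), array([0.6778, 0.0676, 0.24  ]), array([0.8484, 0.4287, 0.24  ]), array([0.9195, 0.123 , 0.24  ])]
hnd [0.5787 0.2703 0.2075] [0.6023 0.1496 0.2075] [0.5905  0.20995 0.2075 ] 0.12298556825904408 -11.06324510552807
scene hnd (top surf) [0.6139 0.1509 0.2075] [0.5902 0.2718 0.2075]
cab scene [0.6816 0.0692 0.24  ] [0.9233 0.1277 0.24  ]
shaker [ 0.4831 -0.2956  0.155 ] scene [ 0.4943 -0.2913  0.155 ] L/R [ 0.4828 -0.2519  0.155 ] [ 0.4835 -0.3393  0.155 ]
decanter stopper [ 0.4584 -0.1577  0.19  ] [ 0.4587 -0.1552  0.195 ]
tumb [ 0.6101 -0.1385  0.05  ] [ 0.6159 -0.2784  0.05  ] tray [array([ 0.6797, -0.0532,  0.022 ]), array([ 0.7218, -0.3323,  0.022 ]), array([ 0.4249, -0.382 ,  0.022 ]), array([ 0.3802, -0.0992,  0.022 ])]
blue [ 0.3683 -0.4617  0.15  ] top [ 0.5093 -0.5054  0.08  ]
```

```bash
cat >> h.py <<'E'
def plan(target,yaw,N,start=None):
    """rows from current pose to target pos, tool down with given yaw"""
    o=get_obs(); p,Rc=(np.array(o["tool_pos"]),R.from_euler('xyz',o["ee_rot"])) if start is None else (np.array(start[0]),R.from_euler('xyz',[np.pi,0,start[1]]))
    Rt=R.from_euler('xyz',[np.pi,0,yaw]); w=(Rc.inv()*Rt).as_rotvec()
    d=(np.array(target)-p)/N; rows=[]
    for i in range(N):
        rows.append(" ".join(f"{v:.2f}" for v in Rc.inv().apply(d)*100)+" "+" ".join(f"{v:.3f}" for v in w/N))
        Rc=Rc*R.from_rotvec(w/N)
    for i in range(0,N,5): print("; ".join(rows[i:i+5]))
E
python3 -c "
from h import *
a=([.238,-.495,.37],.448)
plan([.43,-.30,.42],.2,7,a)
b=([.43,-.30,.42],.2); print(); plan([.59,.21,.32],1.78,13,b)"
```

```text
3.68 -1.32 -0.71 -0.000 -0.000 0.035; 3.63 -1.45 -0.71 -0.000 -0.000 0.035; 3.58 -1.58 -0.71 -0.000 -0.000 0.035; 3.52 -1.71 -0.71 -0.000 -0.000 0.035; 3.46 -1.83 -0.71 -0.000 -0.000 0.035
3.39 -1.95 -0.71 -0.000 -0.000 0.035; 3.32 -2.07 -0.71 -0.000 -0.000 0.035

1.99 -3.60 0.77 -0.000 0.000 -0.122; 2.41 -3.33 0.77 -0.000 0.000 -0.122; 2.79 -3.02 0.77 -0.000 0.000 -0.122; 3.14 -2.66 0.77 -0.000 0.000 -0.122; 3.44 -2.26 0.77 -0.000 0.000 -0.122
3.69 -1.82 0.77 -0.000 0.000 -0.122; 3.88 -1.36 0.77 -0.000 0.000 -0.122; 4.02 -0.88 0.77 -0.000 0.000 -0.122; 4.09 -0.39 0.77 -0.000 0.000 -0.122; 4.11 0.11 0.77 -0.000 0.000 -0.122
4.07 0.61 0.77 -0.000 0.000 -0.122; 3.96 1.10 0.77 -0.000 0.000 -0.122; 3.80 1.57 0.77 -0.000 0.000 -0.122
```

Emit:
step_arm:
  increments: "0 0 -5 0 0 0; 0 0 -5 0 0 0; 0 0 -5 0 0 0"
  claw: 0.45

```text
time: 0.4
tool_pos: [0.2379, -0.4951, 0.3747]
ee_rot: [-3.139, -0.0, 0.448]
wrist_force: [0.5, -0.5, 0.7]
width: 0.0733
```

Emit:
step_arm:
  increments: "3.7 -1.3 -0.7 0 0 0.035; 3.6 -1.4 -0.7 0 0 0.035; 3.6 -1.6 -0.7 0 0 0.035; 3.5 -1.7 -0.7 0 0 0.035; 3.5 -1.8 -0.7 0 0 0.035"

```text
time: 0.9
tool_pos: [0.3767, -0.3558, 0.4091]
ee_rot: [-3.141, 0.0, 0.271]
wrist_force: [-0.3, -0.7, 0.1]
width: 0.0337
```

Emit:
step_arm:
  increments: "3.4 -1.9 -0.7 0 0 0.035; 3.3 -2.1 -0.7 0 0 0.035; 0 0 0 0 0 0; 0 0 0 0 0 0"

```text
time: 1.3
tool_pos: [0.431, -0.3011, 0.4229]
ee_rot: [-3.141, 0.001, 0.205]
wrist_force: [-0.5, 0.6, -0.8]
width: 0.0259
```

```bash
python3 - <<'E'
from h import *
import pickle
o=get_obs(); print(o["tool_pos"],o["ee_rot"],o["qvel"].round(3)); pickle.dump(o,open("w1.pkl","wb"))
im=snapshot("wrist"); cv2.imwrite("pics/w1.png",im[:,:,::-1])
im=snapshot("wrist")
cv2.imwrite("pics/w1b.png",cv2.resize(im[:,:,::-1],None,fx=1.4,fy=1.4))
E
```

```text
[ 0.43099073 -0.3010676   0.42287985] [-3.14148705e+00  8.57411218e-04  2.04780735e-01] [-0.038  0.002  0.014 -0.003 -0.003  0.001]
```

View pics/w1b.png

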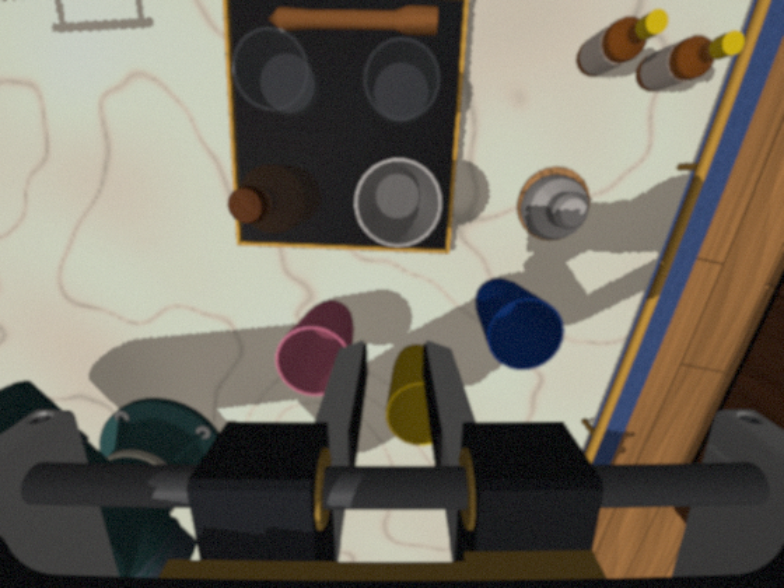

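The wrist view shows the steel shaker's rim as a circle centred at (398,202), the decanter stopper at (248,205), the tumblers behind, and the strainer top at (553,205).

```bash
python3 - <<'E'
from h import *
import pickle
o=pickle.load(open("w1.pkl","rb"))
w=lambda u,v,z:atz("wrist",(u/1.4,v/1.4),z,o).round(4)
print("rim",w(398,202,.155),"edges",w(354,202,.155),w(442,202,.155),w(398,157,.155),w(398,247,.155))
print("base inside",w(398,196,.013),"decanter",w(248,205,.195))
P=[.485,-.295,.155]; print(proj("wrist",P,o)*1.4, proj("top",P),(proj("scene",P)-[140,170])*2.6)
E
```

```text
rim [ 0.4864 -0.2935  0.155 ] edges [ 0.4775 -0.2504  0.155 ] [ 0.4954 -0.3366  0.155 ] [ 0.5284 -0.2847  0.155 ] [ 0.442  -0.3028  0.155 ]
base inside [ 0.485  -0.2949  0.013 ] decanter [ 0.459  -0.1592  0.195 ]
[399.19865749 203.71874046] [328.015926   210.62003991] [204.44147291  91.4158828 ]
```

Emit:
step_arm:
  increments: "2 -3.6 0.7 0 0 -0.122; 2.4 -3.3 0.7 0 0 -0.122; 2.8 -3 0.7 0 0 -0.122; 3.1 -2.7 0.7 0 0 -0.122; 3.4 -2.3 0.7 0 0 -0.122"

```text
time: 1.9
tool_pos: [0.4902, -0.1053, 0.3875]
ee_rot: [-3.141, 0.001, 0.815]
wrist_force: [0.3, -0.4, -0.4]
width: 0.0259
```

Emit:
step_arm:
  increments: "3.7 -1.8 0.7 0 0 -0.122; 3.9 -1.4 0.7 0 0 -0.122; 4 -0.9 0.7 0 0 -0.122; 4.1 -0.4 0.7 0 0 -0.122; 4.1 0.1 0.7 0 0 -0.122"

```text
time: 2.4
tool_pos: [0.5509, 0.0914, 0.3525]
ee_rot: [-3.141, 0.001, 1.425]
wrist_force: [0.6, 0.0, -0.5]
width: 0.0259
```

```bash
python3 - <<'E'
from h import *
plan([.575,.207,.34],1.78,4)
E
```

```text
2.95 0.18 0.31 -0.000 0.000 -0.089; 2.92 0.44 0.31 -0.000 0.000 -0.089; 2.87 0.69 0.31 -0.000 0.000 -0.089; 2.80 0.95 0.31 -0.000 0.000 -0.089
```

Emit:
step_arm:
  increments: "3 0.2 0.3 0 0 -0.089; 2.9 0.4 0.3 0 0 -0.089; 2.9 0.7 0.3 0 0 -0.089; 2.8 0.9 0.3 0 0 -0.089; 0 0 0 0 0 0"

```text
time: 2.9
tool_pos: [0.5748, 0.209, 0.3389]
ee_rot: [-3.138, -0.001, 1.781]
wrist_force: [-0.4, 0.5, -0.2]
width: 0.0253
```

```bash
python3 - <<'E'
from h import *
import pickle
o=get_obs(); print(o["tool_pos"],o["ee_rot"]); pickle.dump(o,open("w2.pkl","wb"))
im=snapshot("wrist"); cv2.imwrite("pics/w2.png",cv2.resize(im[:,:,::-1],None,fx=1.4,fy=1.4))
E
```

```text
[0.57475525 0.20897393 0.33893473] [-3.13821536e+00 -5.63440017e-04  1.78133818e+00]
```

View pics/w2.png

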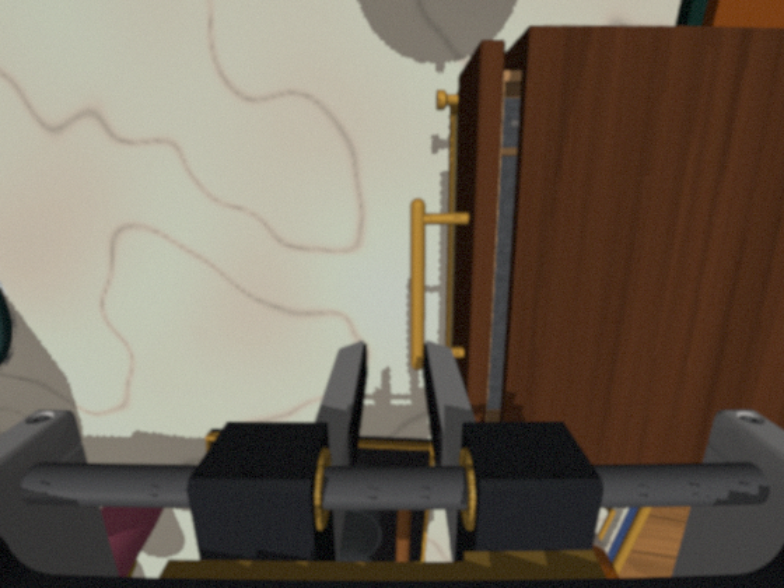

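The bar handle runs from (418,200) to (418,365) and lies parallel to the jaw plane. The drawer is slightly ajar.

```bash
python3 - <<'E'
from h import *
import pickle
o=pickle.load(open("w2.pkl","rb"))
w=lambda u,v,z:atz("wrist",(u/1.4,v/1.4),z,o)
a,b=w(418,200,.202),w(418,366,.202); print(a,b,np.linalg.norm(a-b)); m=(a+b)/2
for s in(216,352): print(w(445,s,.202))
l,r=w(411,280,.202),w(426,280,.202); print("thick",np.linalg.norm(l-r))
Rt=R.from_euler('xyz',o["ee_rot"])
print("mid",m,"tool shift cm",Rt.inv().apply(m-o["tool_pos"])*100)
print("cab edge pts",w(535,30,.24),w(505,420,.24))
E
```

```text
[0.57721726 0.27606678 0.202     ] [0.60543945 0.15310243 0.202     ] 0.12616149741064445
[0.59814441 0.26933976 0.202     ]
[0.62312071 0.16899058 0.202     ]
thick 0.010959637791058865
mid [0.59132836 0.2145846  0.202     ] tool shift cm [ 0.19460133  1.78420831 13.68763717]
cab edge pts [0.61723145 0.38084091 0.24      ] [0.66929905 0.14248363 0.24      ]
```

Emit:
step_arm:
  increments: "0.1 1.8 2 0 0 -0.014; 0 0 3 0 0 0; 0 0 3 0 0 0; 0 0 3 0 0 0; 0 0 2.2 0 0 0"

```text
time: 3.45
tool_pos: [0.5915, 0.2095, 0.207]
ee_rot: [-3.139, 0.001, 1.789]
wrist_force: [0.3, 0.3, -0.1]
width: 0.0259
```

Emit:
step_arm:
  increments: "0 0 0.4 0 0 0; 0 0 0 0 0 0; 0 0 0 0 0 0"

```text
time: 3.75
tool_pos: [0.5928, 0.2116, 0.2073]
ee_rot: [3.138, 0.0, 1.791]
wrist_force: [0.4, 0.5, -0.1]
width: 0.0261
```

```bash
python3 - <<'E'
from h import *
o=get_obs(); print(o["tool_pos"],o["ee_rot"],o["wrist_force"])
im=snapshot("wrist"); cv2.imwrite("pics/w3.png",im[150:400,130:470,::-1].repeat(2,0).repeat(2,1))
E
```

```text
[0.59277702 0.21164962 0.20734638] [3.13846711e+00 1.78022282e-04 1.79120662e+00] [ 0.37014719  0.47955829 -0.08300464]
```

View pics/w3.png

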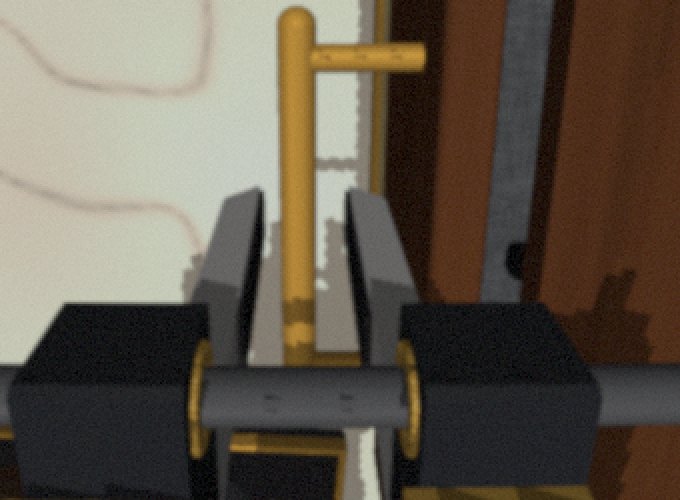

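The bar sits between the open jaws, so I'll close and pull.

Emit:
step_arm:
  increments: "0 0 0.4 0 0 0; 0 0 0 0 0 0; 0 0 0 0 0 0; 0 0 0 0 0 0"
  claw: 1

```text
time: 4.2
tool_pos: [0.5916, 0.2124, 0.2017]
ee_rot: [-3.141, 0.0, 1.793]
wrist_force: [-1.1, -0.8, 2.0]
width: 0.0097
```

Emit:
step_arm:
  increments: "0 -1 0 0 0 0; 0 -2 0 0 0 0; 0 -2 0 0 0 0; 0 -2 0 0 0 0; 0 -2 0 0 0 0"

```text
time: 4.7
tool_pos: [0.5041, 0.1924, 0.2017]
ee_rot: [3.138, 0.001, 1.793]
wrist_force: [3.0, -0.1, 0.8]
width: 0.01
```

Emit:
step_arm:
  increments: "0 -2 0 0 0 0; 0 -2 0 0 0 0; 0 -1.5 0 0 0 0; 0 -0.5 0 0 0 0; 0 0 0 0 0 0"

```text
time: 5.2
tool_pos: [0.4446, 0.1788, 0.2017]
ee_rot: [-3.141, 0.001, 1.793]
wrist_force: [-1.9, -3.3, 3.0]
width: 0.01
```

Emit:
step_arm:
  increments: "0 -0.5 0 0 0 0; 0 -0.3 0 0 0 0; 0 0 0 0 0 0"

```text
time: 5.5
tool_pos: [0.4393, 0.1776, 0.2017]
ee_rot: [3.138, 0.001, 1.792]
wrist_force: [4.8, -1.9, 1.0]
width: 0.01
```

Emit:
step_arm:
  increments: "0 -0.4 0 0 0 0; 0 0 0 0 0 0; 0 0 0 0 0 0"

```text
time: 5.8
tool_pos: [0.4392, 0.1776, 0.2017]
ee_rot: [3.129, 0.0, 1.792]
wrist_force: [14.9, 0.8, -4.4]
width: 0.0102
```

Emit:
step_arm:
  increments: "0 -0.4 0 0 0 0; 0 0 0 0 0 0; 0 0 0 0 0 0"

```text
time: 6.1
tool_pos: [0.4391, 0.1776, 0.2017]
ee_rot: [3.119, 0.0, 1.792]
wrist_force: [26.6, 2.9, -9.7]
width: 0.0101
```

At the stop: the position has stalled and the force is climbing. I'll relax, open slightly and rise.

Emit:
step_arm:
  increments: "0 0.9 0 0 0 0; 0 0 0 0 0 0"

```text
time: 6.3
tool_pos: [0.4401, 0.1778, 0.2016]
ee_rot: [3.14, 0.001, 1.792]
wrist_force: [1.7, -2.8, 3.8]
width: 0.0103
```

Emit:
step_arm:
  increments: "0 0 0 0 0 0; 0 0 0 0 0 0; 0 0 0 0 0 0"
  claw: 0.45

```text
time: 6.6
tool_pos: [0.4376, 0.1782, 0.2004]
ee_rot: [-3.139, -0.001, 1.793]
wrist_force: [-0.6, -0.4, -0.4]
width: 0.0255
```

Emit:
step_arm:
  increments: "0 0 -3 0 0 0; 0 0 -4 0 0 0; 0 0 -4 0 0 0; 0 0 -4 0 0 0; 0 0 -4 0 0 0"

```text
time: 7.1
tool_pos: [0.4378, 0.1781, 0.3925]
ee_rot: [-3.14, -0.001, 1.794]
wrist_force: [0.3, 1.0, 0.4]
width: 0.0261
```

```bash
python3 -c "
from h import *
plan([.46,.19,.40],.3,10)"
```

```text
0.07 0.24 -0.08 -0.000 0.000 0.149; 0.10 0.23 -0.08 -0.000 0.000 0.149; 0.14 0.21 -0.08 -0.000 0.000 0.149; 0.17 0.19 -0.08 -0.000 0.000 0.149; 0.19 0.16 -0.08 -0.000 0.000 0.149
0.21 0.13 -0.08 -0.000 0.000 0.149; 0.23 0.10 -0.08 -0.000 0.000 0.149; 0.24 0.06 -0.08 -0.000 0.000 0.149; 0.25 0.03 -0.08 -0.000 0.000 0.149; 0.25 -0.01 -0.08 -0.000 0.000 0.149
```

Emit:
step_arm:
  increments: "0.1 0.2 0 0 0 0.149; 0.1 0.2 0 0 0 0.149; 0.1 0.2 0 0 0 0.149; 0.2 0.2 0 0 0 0.149; 0.2 0.2 0 0 0 0.149"
  claw: 0.2

```text
time: 7.6
tool_pos: [0.4488, 0.1843, 0.3908]
ee_rot: [-3.14, 0.001, 1.042]
wrist_force: [-0.2, 0.1, -0.6]
width: 0.0379
```

Emit:
step_arm:
  increments: "0.2 0.1 0 0 0 0.149; 0.2 0.1 0 0 0 0.149; 0.2 0 0 0 0 0.149; 0.2 0 0 0 0 0.149; 0.2 0 0 0 0 0.149"

```text
time: 8.1
tool_pos: [0.4576, 0.1899, 0.3908]
ee_rot: [-3.141, 0.002, 0.298]
wrist_force: [0.2, 0.7, 0.5]
width: 0.0376
```

Emit:
step_arm:
  increments: "0 0 0 0 0 0; 0 0 0 0 0 0"

```text
time: 8.3
tool_pos: [0.4578, 0.1896, 0.3909]
ee_rot: [-3.141, 0.001, 0.306]
wrist_force: [-0.1, -0.3, 0.7]
width: 0.0375
```

```bash
python3 - <<'E'
from h import *
import pickle
o=get_obs(); print(o["tool_pos"],o["ee_rot"]); pickle.dump(o,open("w4.pkl","wb"))
im=snapshot("wrist"); cv2.imwrite("pics/w4.png",cv2.resize(im[:,:,::-1],None,fx=1.4,fy=1.4))
E
```

```text
[0.45780332 0.18964119 0.39093951] [-3.14129567e+00  9.83564037e-04  3.06352331e-01]
```

View pics/w4.png

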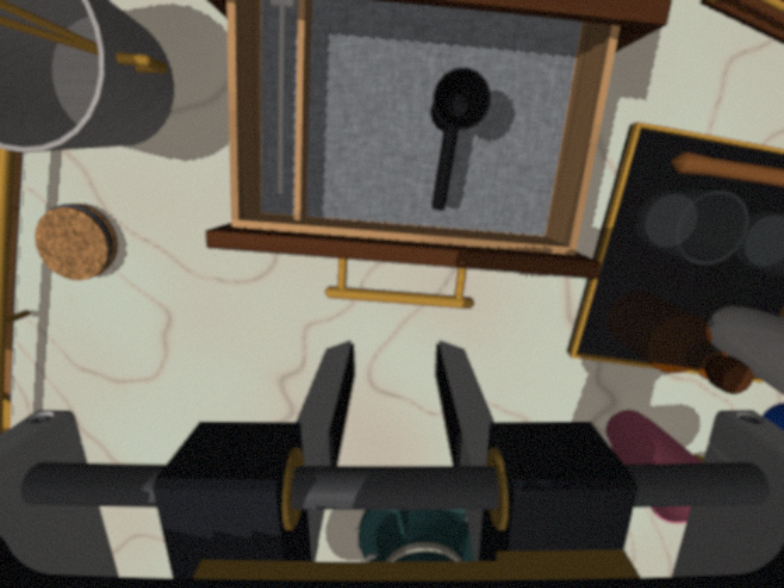

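The jigger's mouth is centred at (461,98), and its handle runs down to its end at (439,208).

```bash
python3 - <<'E'
from h import *
import pickle
o=pickle.load(open("w4.pkl","rb"))
w=lambda u,v,z:atz("wrist",(u/1.4,v/1.4),z,o)
c=w(461,98,.215); e=w(439,208,.183); n=w(449,135,.183); print(c,e,n,np.linalg.norm((c-e)[:2]))
print("mouth edges",w(434,98,.215),w(489,98,.215))
ya=np.arctan2(*(c-e)[[1,0]]); yb=np.arctan2(*(n-e)[[1,0]]); print("yaw",ya,yb)
u=np.array([np.cos(ya),np.sin(ya),0]); g=c-55e-3*u; g[2]=.177; g2=e+.03*u; print("grip",g,g2)
for z in (.29,.177):
  t=(g+g2)/2;t[2]=z; print(t)
  plan(t,ya,5)
E
```

```text
[0.60359732 0.1838284  0.215     ] [0.52162991 0.1691444  0.183     ] [0.58021676 0.18073598 0.183     ] 0.0832723063902693
mouth edges [0.59753909 0.20281092 0.215     ] [0.60992731 0.16412028 0.215     ]
yaw 0.17726411821619503 0.19533036471319037
grip [0.54945918 0.17412986 0.177     ] [0.5511598  0.17443451 0.183     ]
[0.55030949 0.17428218 0.29      ]
1.67 0.85 2.02 -0.000 0.000 0.026; 1.69 0.81 2.02 -0.000 0.000 0.026; 1.71 0.76 2.02 -0.000 0.000 0.026; 1.73 0.72 2.02 -0.000 0.000 0.026; 1.75 0.67 2.02 -0.000 0.000 0.026
[0.55030949 0.17428218 0.177     ]
1.67 0.85 4.28 -0.000 0.000 0.026; 1.69 0.81 4.28 -0.000 0.000 0.026; 1.71 0.76 4.28 -0.000 0.000 0.026; 1.73 0.72 4.28 -0.000 0.000 0.026; 1.75 0.67 4.28 -0.000 0.000 0.026
```

Emit:
step_arm:
  increments: "1.7 0.8 2 0 0 0.025; 1.7 0.8 2 0 0 0.025; 1.7 0.8 2 0 0 0.025; 1.7 0.7 2 0 0 0.025; 1.7 0.7 2 0 0 0.025"

```text
time: 8.85
tool_pos: [0.5505, 0.1739, 0.2904]
ee_rot: [-3.141, 0.0, 0.179]
wrist_force: [0.3, 1.0, 1.0]
width: 0.038
```

Emit:
step_arm:
  increments: "0 0 2 0 0 0; 0 0 2 0 0 0; 0 0 2 0 0 0; 0 0 0 0 0 0; 0 0 0 0 0 0"

```text
time: 9.35
tool_pos: [0.5498, 0.174, 0.2313]
ee_rot: [-3.142, 0.001, 0.179]
wrist_force: [-0.4, 0.8, -0.5]
width: 0.0377
```

```bash
python3 - <<'E'
from h import *
import pickle
o=get_obs(); print(o["tool_pos"],o["ee_rot"]); pickle.dump(o,open("w5.pkl","wb"))
im=snapshot("wrist"); cv2.imwrite("pics/w5.png",cv2.resize(im[40:380,130:450,::-1],None,fx=1.7,fy=1.7))
E
```

```text
[0.5498389  0.17398488 0.23131728] [-3.14156101e+00  6.98259080e-04  1.78868706e-01]
```

View pics/w5.png

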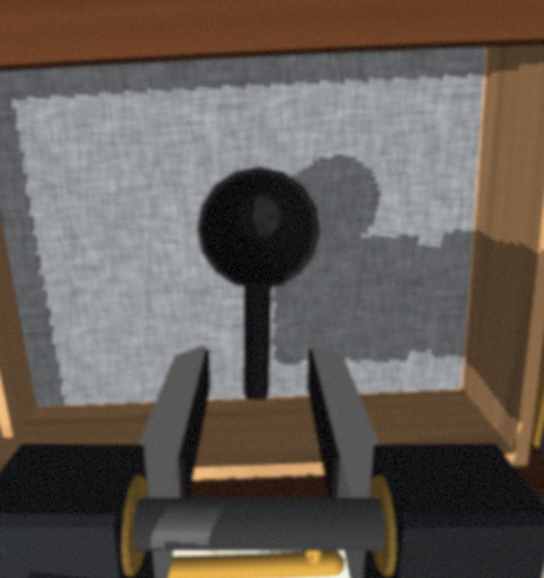

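The handle (256,395 to 258,290) lies centred between the jaws, with the mouth at (259,228).

```bash
python3 - <<'E'
from h import *
import pickle
o=pickle.load(open("w5.pkl","rb"))
w=lambda u,v,z:atz("wrist",(130+u/1.7,40+v/1.7),z,o)
c=w(259,228,.215); e=w(256,396,.183); print(c,e,np.arctan2(*(c-e)[[1,0]]))
Rt=R.from_euler('xyz',o["ee_rot"]); print([Rt.inv().apply(p-o["tool_pos"])*100 for p in(c,e)])
E
```

```text
[0.60448767 0.18312649 0.215     ] [0.52341935 0.16983216 0.183     ] 0.16254243512280567
[array([5.54147078, 0.07276755, 1.62785714]), array([-2.67031306, -0.06124724,  4.83359612])]
```

Emit:
step_arm:
  increments: "0 0 2 0 0 0; 0 0 2 0 0 0; 0 0 1.4 0 0 0; 0 0 0 0 0 0; 0 0 0 0 0 0"

```text
time: 9.9
tool_pos: [0.5504, 0.1741, 0.1782]
ee_rot: [3.142, -0.001, 0.178]
wrist_force: [0.1, -0.7, 0.8]
width: 0.0375
```

Emit:
step_arm:
  increments: "0 0 0.1 0 0 0.015; 0 0 0 0 0 0; 0 0 0 0 0 0; 0 0 0 0 0 0; 0 0 0 0 0 0"
  claw: 1

```text
time: 10.4
tool_pos: [0.5503, 0.174, 0.1768]
ee_rot: [3.141, -0.001, 0.163]
wrist_force: [-0.5, -0.3, 1.1]
width: 0.0114
```

Emit:
step_arm:
  increments: "0 0 0 0 0 0; 0 0 0 0 0 0; 0 0 -1 0 0 0; 0 0 -1 0 0 0; 0 0 -1 0 0 0"

```text
time: 10.9
tool_pos: [0.5501, 0.174, 0.2071]
ee_rot: [3.142, -0.0, 0.163]
wrist_force: [0.4, 0.1, 0.3]
width: 0.0117
```

Emit:
step_arm:
  increments: "0 0 -2 0 0 0; 0 0 -2 0 0 0; 0 0 -3 0 0 0; 0 0 -3 0 0 0; 0 0 -2 0 0 0"

```text
time: 11.4
tool_pos: [0.5504, 0.1741, 0.3299]
ee_rot: [-3.141, -0.004, 0.163]
wrist_force: [0.9, 0.6, -0.1]
width: 0.0117
```

```bash
python3 - <<'E'
from h import *
import pickle
o=get_obs(); print(o["tool_pos"],o["ee_rot"],o["wrist_force"],o["width"]); pickle.dump(o,open("w6.pkl","wb"))
im=snapshot("wrist"); cv2.imwrite("pics/w6.png",cv2.resize(im[40:380,130:450,::-1],None,fx=1.7,fy=1.7))
S=np.array([.486,-.294]); y=-.1
t=S-.055*np.array([np.cos(y),np.sin(y)])
plan([*t,.32],y,16)
E
```

```text
[0.55037685 0.17408508 0.32992712] [-3.14146824 -0.00420434  0.16286289] [ 0.94329463  0.61509534 -0.14577658] 0.011724337819073142
-1.21 2.73 0.07 -0.000 -0.001 0.016; -1.16 2.75 0.07 -0.000 -0.001 0.016; -1.12 2.77 0.07 -0.000 -0.001 0.016; -1.07 2.79 0.07 -0.000 -0.001 0.016; -1.03 2.81 0.07 -0.000 -0.001 0.016
-0.98 2.82 0.07 -0.000 -0.001 0.016; -0.93 2.84 0.08 -0.000 -0.001 0.016; -0.89 2.85 0.08 -0.000 -0.001 0.016; -0.84 2.87 0.08 -0.000 -0.001 0.016; -0.79 2.88 0.08 -0.000 -0.001 0.016
-0.75 2.89 0.08 -0.000 -0.001 0.016; -0.70 2.91 0.08 -0.000 -0.001 0.016; -0.65 2.92 0.08 -0.000 -0.001 0.016; -0.60 2.93 0.08 -0.000 -0.001 0.016; -0.55 2.94 0.08 -0.000 -0.001 0.016
-0.51 2.94 0.08 -0.000 -0.001 0.016
```

View pics/w6.png

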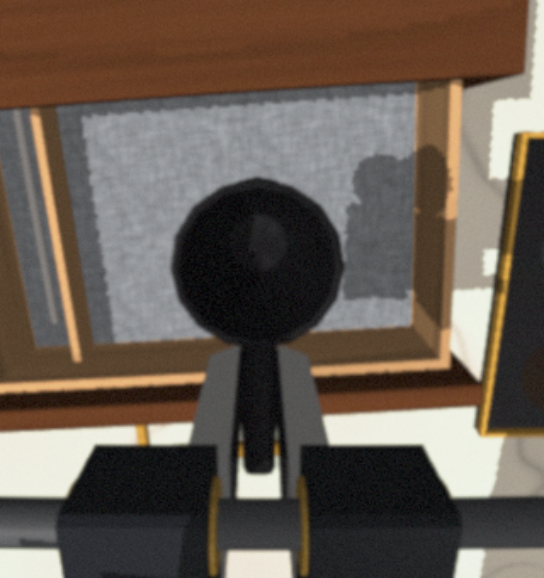

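The jigger is held level in the jaws, with its mouth centred at (258,264). I'll check for droop while carrying.

```bash
python3 - <<'E'
from h import *
import pickle
o=pickle.load(open("w6.pkl","rb")); Rt=R.from_euler('xyz',o["ee_rot"])
ang=np.linspace(0,2*np.pi,60)
for droop in (-.1,0,.05,.1):
  Q=R.from_euler('y',-droop)   # cup end towards tool +z (down)
  P=[proj("wrist",o["tool_pos"]+Rt.apply(Q.apply([.055+.022*np.cos(a),.022*np.sin(a),-.038])),o) for a in ang]
  P=(np.array(P)-[130,40])*1.7; e=(proj("wrist",o["tool_pos"]+Rt.apply(Q.apply([-.03,0,-.006])),o)-[130,40])*1.7
  print(droop,P.min(0).round(),P.max(0).round(),e.round())
E
```

```text
-0.1 [164. 196.] [349. 368.] [257. 473.]
0 [167. 174.] [346. 349.] [257. 478.]
0.05 [168. 166.] [344. 340.] [257. 480.]
0.1 [170. 158.] [343. 331.] [257. 481.]
```

Emit:
step_arm:
  increments: "-1.2 2.7 0 0 0 0.016; -1.2 2.8 0 0 0 0.016; -1.1 2.8 0 0 0 0.016; -1.1 2.8 0 0 0 0.016; -1 2.8 0 0 0 0.016"

```text
time: 11.95
tool_pos: [0.512, 0.0278, 0.3261]
ee_rot: [3.141, 0.0, 0.082]
wrist_force: [-0.2, -0.5, -0.9]
width: 0.0117
```

Emit:
step_arm:
  increments: "-1 2.8 0 0 0 0.016; -0.9 2.8 0 0 0 0.016; -0.9 2.8 0 0 0 0.016; -0.8 2.9 0 0 0 0.016; -0.8 2.9 0 0 0 0.016"

```text
time: 12.45
tool_pos: [0.4753, -0.1163, 0.3262]
ee_rot: [3.142, -0.0, 0.002]
wrist_force: [-0.1, -0.8, -0.2]
width: 0.0118
```

Emit:
step_arm:
  increments: "-0.7 2.9 0 0 0 0.016; -0.7 2.9 0 0 0 0.016; -0.6 2.9 0 0 0 0.016; -0.6 2.9 0 0 0 0.016; -0.5 2.9 0 0 0 0.016"

```text
time: 12.95
tool_pos: [0.4401, -0.2604, 0.3262]
ee_rot: [3.142, 0.0, -0.078]
wrist_force: [-0.1, 0.1, -0.7]
width: 0.0119
```

Emit:
step_arm:
  increments: "-0.5 2.9 0 0 0 0.016; 0 0 0 0 0 0; 0 0 0 0 0 0"

```text
time: 13.25
tool_pos: [0.4332, -0.288, 0.3259]
ee_rot: [-3.141, 0.0, -0.094]
wrist_force: [0.1, 0.6, -0.2]
width: 0.0119
```

```bash
python3 - <<'E'
from h import *
import pickle
o=get_obs(); print(o["tool_pos"],o["ee_rot"],o["width"]); pickle.dump(o,open("w7.pkl","wb"))
im=snapshot("wrist"); cv2.imwrite("pics/w7.png",cv2.resize(im[40:380,130:450,::-1],None,fx=1.7,fy=1.7))
im=snapshot("top"); cv2.imwrite("pics/t7.png",im[:,:,::-1])
S=np.array([.486,-.294]); y=o["ee_rot"][2]
t=S-.055*np.array([np.cos(y),np.sin(y)]); print(t)
plan([*t,.32],y,1)
E
```

```text
[ 0.43321811 -0.28795842  0.32593694] [-3.14060180e+00  4.69001973e-04 -9.41406151e-02] 0.011868737477327524
[ 0.43124354 -0.28882991]
-0.22 0.20 0.64 -0.000 -0.000 0.002
```

View pics/w7.png

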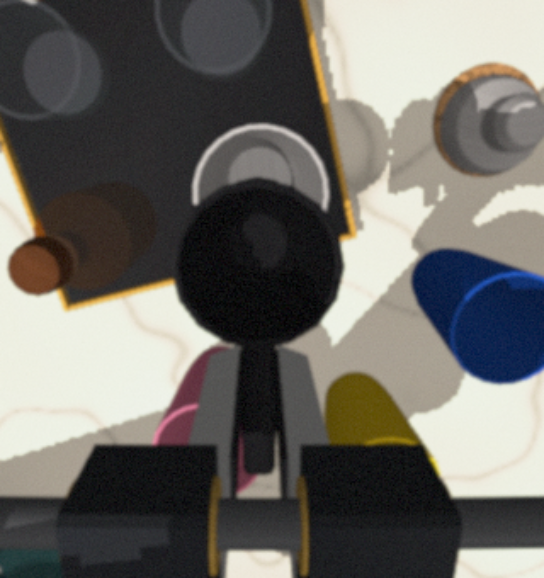

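Level, with no measurable droop. The shaker's rim shows behind the cup: columns 193–328, far edge at row 123. Next I'll fit the rim's centre from this view.

```bash
python3 - <<'E'
from h import *
import pickle
from scipy.optimize import least_squares
o=pickle.load(open("w7.pkl","rb")); a=np.linspace(0,2*np.pi,120)
def box(S,r=.044):
  P=(np.array([proj("wrist",[S[0]+r*np.cos(t),S[1]+r*np.sin(t),.155],o) for t in a])-[130,40])*1.7
  return np.array([P[:,0].min(),P[:,0].max(),P[:,1].min()])
f=least_squares(lambda S:box(S)-[193,329,123],[.486,-.294]); print(f.x,f.fun)
Rt=R.from_euler('xyz',o["ee_rot"])
K=atz("wrist",(130+260/1.7,40+264/1.7),o["tool_pos"][2]+.038,o); print("mouth centre",K,Rt.inv().apply(K-o["tool_pos"]))
print("err tool cm",Rt.inv().apply([*(f.x-K[:2]),0])*100)
E
```

```text
[ 0.48423197 -0.29468968] [-0.47468301  0.47488589  0.03235022]
mouth centre [ 0.48848639 -0.2939296   0.36393694] [ 0.05556703  0.00071176 -0.03802679]
err tool cm [-4.16413074e-01  1.15663500e-01  8.06928637e-05]
```

Emit:
step_arm:
  increments: "-0.35 0.1 3 0 0 0; 0 0 3 0 0 0; 0 0 2 0 0 0; 0 0 1 0 0 0; 0 0 0 0 0 0"

```text
time: 13.85
tool_pos: [0.4296, -0.2872, 0.2349]
ee_rot: [-3.14, 0.002, -0.092]
wrist_force: [0.1, -0.5, -0.4]
width: 0.0115
```

Emit:
step_arm:
  increments: "0 0 1 0 0 0; 0 0 1 0 0 0; 0 0 0.5 0 0 0; 0 0 0.5 0 0 0; 0 0 0 0 0 0"

```text
time: 14.35
tool_pos: [0.4296, -0.2884, 0.2054]
ee_rot: [-3.141, 0.001, -0.093]
wrist_force: [-0.6, -0.2, -1.2]
width: 0.0121
```

Emit:
step_arm:
  increments: "0 0 0 0 0 0; 0 0 0 0 0 0"

```text
time: 14.55
tool_pos: [0.43, -0.2888, 0.2067]
ee_rot: [3.141, -0.001, -0.093]
wrist_force: [0.1, 0.1, -0.0]
width: 0.0118
```

```bash
python3 - <<'E'
from h import *
import pickle
o=get_obs(); print(o["tool_pos"],o["ee_rot"],o["width"],o["wrist_force"]); pickle.dump(o,open("w8.pkl","wb"))
A=cv2.resize(snapshot("scene")[150:300,150:290,::-1],None,fx=2.8,fy=2.8,interpolation=cv2.INTER_CUBIC)
B=cv2.resize(snapshot("top")[140:290,250:390,::-1],None,fx=2.8,fy=2.8,interpolation=cv2.INTER_CUBIC)
cv2.imwrite("pics/f8.png",np.hstack([A,B])); print(A.shape)
T=np.array(o["tool_pos"]);Rt=R.from_euler('xyz',o["ee_rot"]);J=T+Rt.apply([.0555,.0005,.034]);M=T+Rt.apply([.0555,.0005,-.038]);S=[.4845,-.2945,.155]
print("jigger",J)
for n,P in(("J",J),("M",M),("S",S)): print(n,((proj("scene",P)-[150,150])*2.8).round(),((proj("top",P)-[250,140])*2.8+[392,0]).round())
E
```

```text
[ 0.4300298  -0.28879853  0.20673848] [ 3.14102191e+00 -7.42434006e-04 -9.33387773e-02] 0.011826450602946174 [ 0.06441054  0.10437135 -0.04992283]
(420, 392, 3)
jigger [ 0.48526492 -0.29449081  0.17277998]
J [192. 142.] [612. 195.]
M [187.  87.] [622. 182.]
S [193. 154.] [610. 198.]
```

View pics/f8.png

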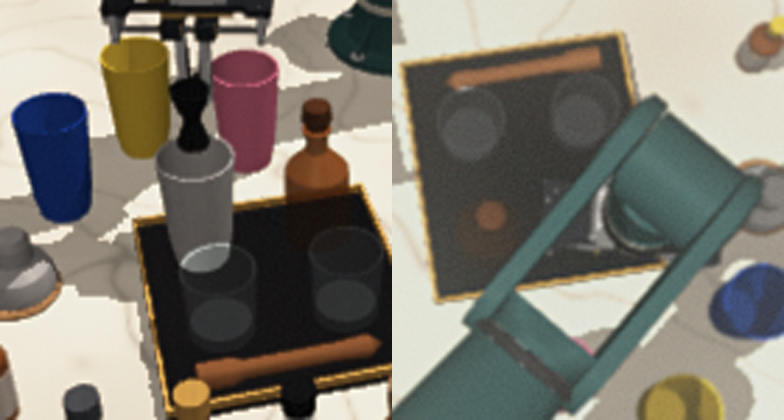

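```bash
python3 - <<'E'
from h import *
import pickle
from scipy.ndimage import map_coordinates
a=np.linspace(0,2*np.pi,90,endpoint=False)
for n,f,o in(("scene","scene0",None),("top","top0",None),("wrist","w1",pickle.load(open("w1.pkl","rb")))):
  g=cv2.GaussianBlur(cv2.imread(f"pics/{f}.png"),(0,0),.8).astype(float)
  G=np.hypot(cv2.Sobel(g,-1,1,0),cv2.Sobel(g,-1,0,1)).max(2); best=[]
  for x in np.arange(.47,.503,.0015):
    for y in np.arange(-.308,-.281,.0015):
      P=np.array([proj(n,[x+.0435*np.cos(t),y+.0435*np.sin(t),.155],o) for t in a])
      best.append((np.minimum(map_coordinates(G,[P[:,1],P[:,0]],order=1),150).mean(),x,y))
  best.sort(reverse=True); b=np.array(best[:8]); print(n,b[0].round(4),b[:,1:].mean(0).round(4))
E
```

```text
Traceback (most recent call last):
  File "h.py", line 19, in proj
    K,k,M=cam(n,obs); q=(np.array(P)-M[:3,3])@M[:3,:3]
          ~~~^^^^^^^
  File "h.py", line 5, in cam
    c=calibration(n)
ValueError: time passes only in moves, steps and waits
```

```bash
python3 - <<'E'
from h import *
import pickle,h,functools
from scipy.ndimage import map_coordinates
a=np.linspace(0,2*np.pi,90,endpoint=False)
h.calibration=functools.lru_cache(None)(h.calibration)
for n,f,o in(("scene","scene0",None),("top","top0",None),("wrist","w1",pickle.load(open("w1.pkl","rb")))):
  g=cv2.GaussianBlur(cv2.imread(f"pics/{f}.png"),(0,0),.8).astype(float)
  G=np.hypot(cv2.Sobel(g,-1,1,0),cv2.Sobel(g,-1,0,1)).max(2); best=[]
  for x in np.arange(.47,.503,.0015):
    for y in np.arange(-.308,-.281,.0015):
      P=np.array([proj(n,[x+.0435*np.cos(t),y+.0435*np.sin(t),.155],o) for t in a])
      best.append((np.minimum(map_coordinates(G,[P[:,1],P[:,0]],order=1),150).mean(),x,y))
  best.sort(reverse=True); b=np.array(best[:8]); print(n,b[0].round(4),b[:,1:].mean(0).round(4))
E
```

```text
scene [128.9187   0.491   -0.293 ] [ 0.4912 -0.2928]
top [129.8266   0.4835  -0.2945] [ 0.4837 -0.2943]
wrist [148.3374   0.485   -0.293 ] [ 0.4833 -0.2947]
```

Emit:
step_arm:
  increments: "0.1 0 0.2 0 0 0; 0 0 0 0 0 0; 0 0 0 0 0 0; 0 0 0 0 0 0"

```text
time: 15.05
tool_pos: [0.4309, -0.2887, 0.2043]
ee_rot: [3.142, -0.0, -0.093]
wrist_force: [-0.1, 0.4, -0.0]
width: 0.0116
```

```bash
python3 - <<'E'
from bench import *
o=get_obs(); print(o["tool_pos"],o["ee_rot"],o["width"],o["wrist_force"],o["time"],abs(o["qvel"]).max())
print(close_job())
E
```

```text
[ 0.43087217 -0.28865139  0.204286  ] [ 3.14150725e+00 -2.42331652e-05 -9.31862033e-02] 0.011616700599694958 [-0.08850834  0.43149248 -0.00562395] 15.05 0.0014234847181941407
the job is handed in; nothing more can be done
None
```

I pulled the drawer to its stop and lifted the jigger out by its handle. I carried it over the tray with its underside at about 0.29 m, roughly 90 mm above the decanter. I then handed in at 15 s with it held over the steel shaker; the hand-in gave no verdict.

- **Drawer:** it stopped moving after about 156 mm of pull while the force rose to about 27 N. It had started slightly ajar.
- **Final hold:** the TCP is at (0.431, -0.289, 0.204), so the jigger's axis is at about (0.486, -0.294). Its underside is about 15 mm above the rim. The tool is vertical, the wrist force is about 0.4 N or less, and the grip opening is 11.6 mm on the 12 mm handle.
- **Level:** I saw no droop in the wrist view just before lowering.
- **Disagreement:** the cameras place the rim centre at x = 0.484 (top), about 0.484 (wrist) and 0.491 (scene), and agree within about 2 mm in y. The worst-case centring error is therefore about 5 mm, against the 14 mm allowed.
- **Other objects:** in the picture taken just before a final 2 mm lowering, the shaker, glasses, decanter, muddler and strainer top looked undisturbed. I did not check the glass door in a final picture, but nothing went near it.

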